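Inspect a flaking painted fragment under the hand loupe

TASK

Lower the painted panel fragment, without dropping it, painted side up onto the bare riser block on the inspection board, so that the two make a square pile with flush edges, and let go of it. Then take the loupe off its wooden rest and hold it level, its lens centred over the fragment and at the same height as the tip of the focus gauge's pointer. Finish while still holding the loupe there in the gripper, touching nothing with it; do not shift the riser, the gauge's pointer or the other things on the table.

Things in the scene. Friction and masses are not known exactly. Their poses are not given: they have to be found in the camera images.
- fragment: painted panel fragment, loose: flat wooden plate 90 (x) x 52 (y) x 16 mm with two shallow painted steps on its middle (76 x 38, 66 x 28 mm), 22 mm high in all; about 70 g. Lies painted side up on the table, left or right of the inspection board, turned up to 50 degrees. Origin: centre of the underside, x along the 90 mm side, z up; half a turn makes no difference.
- riser: bare, flat wooden riser block, loose, 90 (x) x 52 (y) x 18 mm, about 120 g, lying on the inspection board (its underside 6 mm above the table). Origin: centre of the underside, x along the 90 mm side, z up; its top is at z = 18 mm.
- loupe: loose hand loupe, 70 to 120 g: lens in a dark steel rim, 80 mm outer diameter, 10 mm thick; flat-sided wooden handle 18 x 18 mm in section. Origin: lens centre at mid-thickness, z the lens axis (up). Handle along -x, x = -52 to -144 mm, centre line at z = 0. Lies level on its rest, lens centre 45 mm above the table; grip the handle at x = -65 to -85 mm; centre of mass near -66.
- rest: dark wooden loupe rest, fixed: base 200 x 60 x 10 mm, a block under the lens (x = 77 to 107 mm, top 40 mm above the table), a notched block under the handle's end (x = -63 to -47 mm, 44 mm high). Between them the handle is free, only the base below it. Origin: on the table about under the loupe's x = -80 mm; x towards the lens. Left or right of the board, opposite the fragment.
- station: grey inspection board, fixed, 240 x 150 x 6 mm: spans x = -70 to 170, y = -75 to 75 mm about its origin, which lies on the table about under the riser. At x = 135, y = 50 mm stands the focus gauge: a steel post of 10 mm diameter, top 195 mm above the table, with a brass slider 24 x 24 x 16 mm that carries a flat pointer.
- pointer_tip (a point): tip of the gauge's brass pointer (4 mm thick, pointing along the board's -x), at mid-thickness. The slider's height differs from time to time (tip about 100 to 150 mm above the table) and it stays where it is unless pushed. The lens centre (loupe origin) must be brought to this height. Axes as the board's, z up.
- jar_a: bystander: glass jar with a steel cap, 52 mm diameter, 62 mm high; origin centre of the underside.
- jar_b: bystander: amber glass jar with a white cap, 44 mm diameter, 75 mm high; origin centre of the underside.
- moulding: bystander: narrow painted wooden moulding offcut, 110 (x) x 34 x 25 mm, lying flat, nearer the robot than the board; origin centre of the underside.
- brush: bystander: brush lying flat, nearer the robot than the board.
- spatula: bystander: spatula lying flat, beyond and to the left.
- brushpot: bystander: white pot of brushes, 68 mm diameter, about 180 mm high with its brushes; origin centre of the underside.
Things that resemble listed ones, but are neither listed nor needed, are in the scene too. Leave any orange look-alike of the fragment alone. What is shaped like the riser but orange is not meant.

How it is judged:
By the outcome, as a careful person would: the job done as asked, in the order asked, and still so for the second after the job is handed in, while the arm keeps its last pose, push and grip.
It also fails if it takes over 56 s, if anything falls off the work surface, if the arm or the gripper's body presses on something with over 40 N, if the wrist force passes 120 N, or if a joint passes its speed limit or range.

ROBOT

A 7-joint arm with a two-finger parallel gripper is mounted at the origin on the work surface. World frame = base frame: x ahead of the robot, y to its left, z up, the work surface at z = 0. Lengths are in mm, angles in degrees, forces in N, time in s.
With the tool pointing down it reaches from about 400 to 925 mm from the base axis. Payload 4.1 kg.
Tool frame: the origin (TCP) lies at the very end of the fingers, on their centre line; the grasp point (between the pads) lies 19 mm behind it; z points along the fingers, y is the direction in which the jaws open and shut (so a half turn about z gives the same grasp; the last joint's range is limited). The gripper opens to 85 mm and grips with 20 to 120 N. Pads are 22 mm wide; open, the fingers measure 114 mm over their backs; the gripper's body (76 mm by 85 mm) begins 54 mm behind the grasp point. The pads swing forward as they close: fully open they stand 13 mm farther back than shut.
Start: joints at [69.213, 22.827, 2.584, 88.041, -1.071, 69.15, -2.905], TCP at [169.524, -627.539, 231.347] pointing down, gripper open.
Joint ranges: [-161.44, 161.44], [-28.35, 127.94], [-78.24, 83.42], [0, 140.83], [-78.03, 258.03], [13.02, 114.36], [-168.23, 168.23]. Speed limits (degrees/s): [147.25, 147.25, 180, 180, 180, 180, 180].

INTERFACE

Orientations are given as a 3x3 rotation matrix whose columns are the frame's x, y, z axes.
In Python, from workcell import * gives the robot as it stands.
- The arm moves only by the tool play_rows, never from a script. Its argument "rows" is one flat list of numbers, 6 for each row, row after row: the shift along the world's x, y, z in mm, then the turn, a rotation vector about the world's x, y, z in rad. In form: [dx, dy, dz, rx, ry, rz, dx, dy, dz, rx, ry, rz, ...]. A call has 1 to 10 rows; each row is the pose to reach, as a shift and turn from the pose commanded when the call began; what a row does not reach only later rows make up. A row lasts 1/8 s, in which the tool goes at most 62.5 mm and 10.7 degrees, less where a joint would pass 70% of its speed; a pose out of reach is approached as far as the arm can. A call with a gripper value outside its range is refused whole. "grip" is the opening, from 0 (shut) to 1 (fully open), set as the call begins (left out, the last holds). The fingers move at their own pace and stop on an object; "newtons" is the grip in N (left out, the last holds). Time passes only in rows, so rows that repeat a pose let the fingers close. It gives the time, the measured TCP pose, the force and the opening at its end, in the units of the state.
- read_state(): the state, without advancing time (a new reading comes with each control period).
- read_camera(name): name is "side" or "top"; returns a dict with "pixels" (480x640x3 uint8, blue, green, red), "fovy" (degrees; the focal length in pixels is half the picture's height over the tangent of half this angle, whatever the lens; pixels are square), "cx", "cy" (the principal point, pixels), "distortion" ([k1, k2, p1, p2, k3] as OpenCV has them; the pictures are not rectified), "origin" and "rotation" of the camera in the world. Camera axes: x right, y down, z forward; pixel columns grow to the right and rows downward; lengths in mm; the calibration is good to about 2 mm. A picture is of the moment at which its call begins. There is no depth.
- sign_off(): hands the job in, once; it reports no verdict.
Trained networks look in a picture, given as the dict that the camera call returned (one of the last four; its "shot" number tells which), for a name from the list of things; names that differ only in an ending like _2 or _b are one class to them, and where a whole thing is asked for, a point or a joint stands for the part that bears it (a point fixed in the world has none). Each returns a list of dicts, best first, with "conf" (0 to 1); they miss things now and then, are a little off and sometimes report something else, mostly with a low value. They report only what shows in the picture. A call takes as long as a camera call. They do not tell look-alikes from the thing itself.
- look_for(picture, target): "at" ([row, column] in pixels, amid what is visible of it).
- masks_of(picture, target): "pixels" (480x640 bool, what is visible of it) and "at" ([row, column] in pixels, amid what is visible of it).
The state is a dict: "t": time; "joint_pos": joint angles; "qvel": joint speeds; "tau": joint torques, N m; "position": TCP position; "orientation": TCP orientation; "ft_force": force on the tool from outside, world axes, zero at the start; "torque": the same for the moment, N m; "opening": finger opening in mm.
Only numpy, scipy, OpenCV 4.12 (cv2) and the standard library are available. Lean on these libraries where they do the work, as an engineer would, in place of code of your own. Each camera call takes 0.05 s, during which the arm holds its last target. There are 200 camera calls.

## Working session

There is one attempt and no reset: what is moved stays moved. The work goes in short steps, Python scripts to look and compute and a tool call to move; the robot and the scene stay as the last step left them, time stands still between calls to the robot, and variables do not carry over. Pictures are saved under pics/ and viewed, about 8 in all and at most 12, crops included, and the job is handed in when it is done.

Besides the shell and the picture viewer there is one more tool, called as a command line: name --argument value ..., lists and objects as JSON in quotes. play_rows: Moves the arm, as the interface text tells. Its arguments: {"type":"object","properties":{"rows":{"type":"array"},"grip":{"type":"number"},"newtons":{"type":"number"}},"required":["rows"]}

```bash
mkdir -p pics; ls; cat > h.py <<'E'
from workcell import *
import numpy as np, cv2
def K(c):
    f=240/np.tan(np.radians(c["fovy"])/2); return np.array([[f,0,c["cx"]],[0,f,c["cy"]],[0,0,1.]])
def ray(c,uv):
    p=cv2.undistortPoints(np.array(uv,float).reshape(-1,1,2),K(c),np.array(c["distortion"],float)).reshape(-1,2)
    d=np.c_[p,np.ones(len(p))]@np.array(c["rotation"]).T
    return np.array(c["origin"],float),d/np.linalg.norm(d,axis=1)[:,None]
def atz(c,uv,z):
    o,d=ray(c,uv); return o+d*((z-o[2])/d[:,2])[:,None]
def tri(c1,uv1,c2,uv2):
    o1,d1=ray(c1,[uv1]);o2,d2=ray(c2,[uv2]);d1=d1[0];d2=d2[0]
    A=np.c_[d1,-d2]; s=np.linalg.lstsq(A,o2-o1,rcond=None)[0]
    a=o1+s[0]*d1;b=o2+s[1]*d2
    return (a+b)/2,np.linalg.norm(a-b)
def proj(c,P):
    R=np.array(c["rotation"]);o=np.array(c["origin"],float)
    rv=cv2.Rodrigues(R.T)[0]
    return cv2.projectPoints(np.array(P,float).reshape(-1,1,3),rv,-R.T@o,K(c),np.array(c["distortion"],float))[0].reshape(-1,2)
E
python3 - <<'E'
from h import *
import pickle
for n in ("side","top"):
    c=read_camera(n); cv2.imwrite(f"pics/{n}0.png",c["pixels"]); pickle.dump(c,open(n+"0.pkl","wb"))
    print(n,{k:np.round(v,3).tolist() for k,v in c.items() if k!="pixels"})
    for t in ["fragment","riser","loupe","rest","station","pointer_tip","moulding","jar_a"]:
        print(t,[(np.round(d["at"]).tolist(),round(d["conf"],2)) for d in look_for(c,t)][:4])
s=read_state();print(s["position"],np.round(s["orientation"],3).tolist(),s["opening"],s["t"],s["ft_force"])
E
```

```text
pics
side {'fovy': 54.724, 'cx': 321.82, 'cy': 233.15, 'distortion': [-0.076, 0.0, 0.0, 0.0, 0.0], 'origin': [-16.575, 612.388, 673.56], 'rotation': [[-0.713, -0.425, 0.558], [-0.701, 0.417, -0.579], [0.013, -0.803, -0.595]], 'shot': 1}
fragment [([218.0, 432.0], 0.91), ([246.0, 478.0], 0.68), ([199.0, 383.0], 0.6), ([333.0, 231.0], 0.32)]
riser [([385.0, 294.0], 0.73), ([247.0, 317.0], 0.59)]
loupe [([295.0, 214.0], 0.81)]
rest [([333.0, 229.0], 0.7), ([231.0, 294.0], 0.33)]
station [([234.0, 297.0], 0.87), ([264.0, 419.0], 0.74)]
pointer_tip [([179.0, 262.0], 0.42), ([232.0, 293.0], 0.35)]
moulding [([264.0, 419.0], 0.83), ([233.0, 295.0], 0.41)]
jar_a [([174.0, 337.0], 0.87), ([242.0, 207.0], 0.77)]
top {'fovy': 54.079, 'cx': 319.887, 'cy': 238.141, 'distortion': [-0.126, 0.0, 0.0, 0.0, 0.0], 'origin': [316.363, 41.777, 1161.779], 'rotation': [[-0.021, -0.981, 0.192], [-1.0, 0.016, -0.024], [0.021, -0.192, -0.981]], 'shot': 2}
fragment [([328.0, 431.0], 0.83), ([216.0, 426.0], 0.81), ([273.0, 431.0], 0.65)]
riser [([322.0, 200.0], 0.96), ([228.0, 314.0], 0.85)]
loupe [([217.0, 202.0], 0.72)]
rest [([259.0, 210.0], 0.73)]
station [([202.0, 323.0], 0.63), ([158.0, 243.0], 0.61), ([255.0, 206.0], 0.5)]
pointer_tip [([156.0, 302.0], 0.61), ([201.0, 320.0], 0.43)]
moulding [([304.0, 367.0], 0.71)]
jar_a [([158.0, 243.0], 0.7), ([160.0, 413.0], 0.57)]
[ 169.53394646 -627.53747291  231.3736803 ] [[0.965, 0.261, 0.0], [0.261, -0.965, -0.0], [0.0, 0.0, -1.0]] 85.46238328538453 0.9 [-0.12094522  0.86857497 -0.77493954]
```

View pics/top0.png

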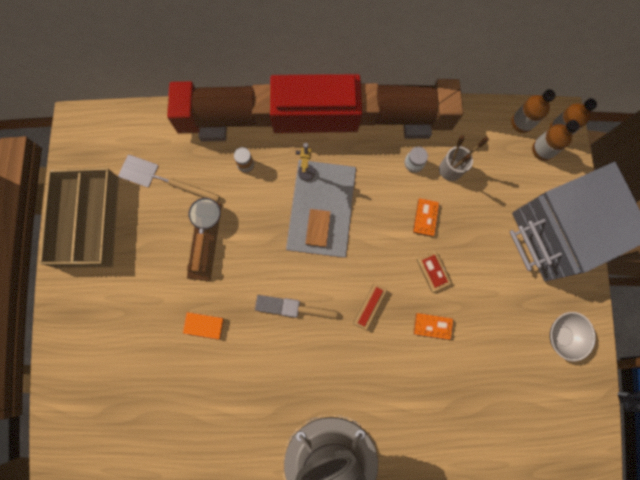

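View pics/side0.png

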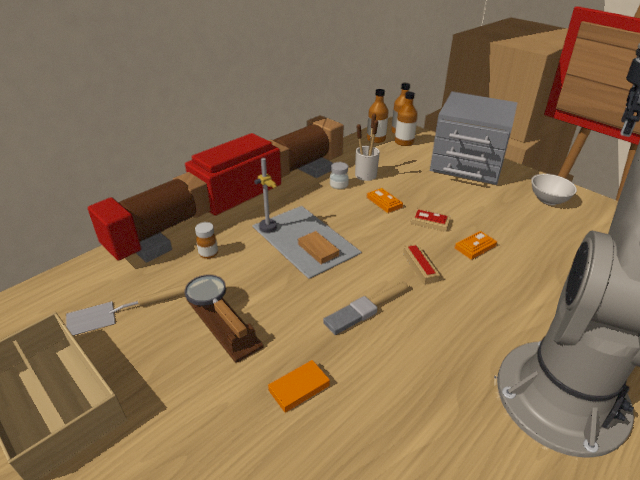

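```bash
cat > fit.py <<'E'
from h import *
from scipy.optimize import minimize
def box(a,b,z0,z1): return [(x,y,z) for x in(-a/2,a/2) for y in(-b/2,b/2) for z in(z0,z1)]
MODELS={"fragment":[box(90,52,0,16)+box(76,38,16,19)+box(66,28,16,22)],"riser":[box(90,52,0,18)]}
def world(P,p,z): 
    c,s=np.cos(p[2]),np.sin(p[2]); P=np.array(P,float)
    return np.c_[P[:,0]*c-P[:,1]*s+p[0],P[:,0]*s+P[:,1]*c+p[1],P[:,2]+z]
S=8
def render(c,parts,p,z,win):
    r0,r1,c0,c1=win; im=np.zeros(((r1-r0)*S,(c1-c0)*S),np.uint8)
    for P in parts:
        uv=(proj(c,world(P,p,z))-[c0-.5,r0-.5])*S-.5
        h=cv2.convexHull(uv.astype(np.float32)); cv2.fillPoly(im,[np.round(h*16).astype(np.int32)],255,shift=4)
    return cv2.resize(im,None,fx=1/S,fy=1/S,interpolation=cv2.INTER_AREA)/255.
def win(m): 
    r,c=np.where(m); return max(r.min()-8,0),min(r.max()+9,480),max(c.min()-8,0),min(c.max()+9,640)
def fit(views,parts,p0,z0,freez=False):
    ws=[(c,m,win(m)) for c,m in views]
    def cost(q):
        p=[q[0],q[1],q[2]/50]; z=q[3] if freez else z0
        return sum(np.abs(render(c,parts,p,z,w)-m[w[0]:w[1],w[2]:w[3]]).sum()/m.sum() for c,m,w in ws)
    q0=[p0[0],p0[1],p0[2]*50]+([z0] if freez else [])
    sim=np.array([q0]+[np.array(q0)+8*e for e in np.eye(len(q0))])
    r=minimize(cost,q0,method="Nelder-Mead",options=dict(initial_simplex=sim,xatol=.05,fatol=1e-4,maxiter=400))
    q=r.x; return [round(q[0],1),round(q[1],1),round(np.degrees(q[2]/50),2)]+[round(v,1) for v in q[3:]],round(r.fun,3)
E
python3 - <<'E'
from fit import *
cs={n:read_camera(n) for n in("side","top")}
near={"fragment":{"side":(218,432),"top":(272,433)},"riser":{"side":(247,318),"top":(228,318)},"loupe":{"side":(295,214),"top":(217,202)},"rest":{"side":(333,229),"top":(259,210)},"pointer_tip":{"side":(181,267),"top":(156,304)}}
import pickle; M={}
tiles=[]
for t in near:
    for n,c in cs.items():
        l=masks_of(c,t); l=sorted(l,key=lambda d:np.hypot(*(np.array(d["at"])-near[t][n])))
        if l: M[t,n]=l[0]["pixels"]; print(t,n,np.round(l[0]["at"],1).tolist(),round(l[0]["conf"],2),int(M[t,n].sum()))
pickle.dump((cs,M),open("m.pkl","wb"))
for t,z in(("fragment",0),("riser",6)):
    ctr=[np.mean(np.argwhere(M[t,n])[:,::-1],0) for n in("side","top")]
    X,e=tri(cs["side"],ctr[0],cs["top"],ctr[1]); print(t,"tri",X.round(1),round(e,1))
    best=[]
    for y0 in np.radians([0,45,90,135]):
        best.append(fit([(cs[n],M[t,n]) for n in cs],MODELS[t],[X[0],X[1],y0],z)[::-1])
    best.sort(key=lambda b:b[0]); print(best)
    y0=np.radians(best[0][1][2])
    print("freez",fit([(cs[n],M[t,n]) for n in cs],MODELS[t],best[0][1][:2]+[y0],z,True))
    for n in cs: print(n,fit([(cs[n],M[t,n])],MODELS[t],best[0][1][:2]+[y0],z))
# crops
def crop(c,r,cc,h,w,s): return cv2.resize(c["pixels"][r-h:r+h,cc-w:cc+w],None,fx=s,fy=s,interpolation=cv2.INTER_CUBIC)
T,D=cs["top"],cs["side"]
a=np.hstack([crop(T,272,433,25,33,6),crop(T,228,318,25,33,6)]);b=np.hstack([crop(D,218,432,25,33,6),crop(D,247,318,25,33,6)])
cv2.imwrite("pics/c1.png",np.vstack([a,b]))
a=np.hstack([crop(T,160,304,25,33,6),crop(D,182,267,25,33,6)]);b=np.hstack([crop(T,240,205,50,66,3),crop(D,310,220,50,66,3)])
cv2.imwrite("pics/c2.png",np.vstack([a,b]))
E
```

```text
fragment side [219.4, 431.7] 0.76 651
fragment top [275.0, 429.8] 0.96 702
riser side [247.1, 317.3] 0.8 784
riser top [225.8, 314.7] 0.94 704
loupe side [298.6, 216.3] 0.96 1608
loupe top [219.9, 201.3] 0.73 1085
rest side [332.3, 227.5] 0.96 1685
rest top [256.4, 205.6] 0.79 887
pointer_tip side [180.8, 261.6] 0.5 175
pointer_tip top [158.7, 303.5] 0.57 155
fragment tri [ 452.1 -268.4   10.9] 1.3
[(np.float64(0.232), [np.float64(454.1), np.float64(-271.0), np.float64(22.53)]), (np.float64(0.233), [np.float64(454.1), np.float64(-270.6), np.float64(21.69)]), (np.float64(0.234), [np.float64(454.0), np.float64(-270.7), np.float64(201.92)]), (np.float64(0.235), [np.float64(453.8), np.float64(-270.5), np.float64(22.25)])]
freez ([np.float64(452.3), np.float64(-268.2), np.float64(22.44), np.float64(3.4)], np.float64(0.217))
side ([np.float64(454.8), np.float64(-272.7), np.float64(21.18)], np.float64(0.065))
top ([np.float64(452.4), np.float64(-268.6), np.float64(24.1)], np.float64(0.146))
riser tri [566.5  19.2  17.3] 0.3
[(np.float64(0.19), [np.float64(568.3), np.float64(17.8), np.float64(-8.34)]), (np.float64(0.19), [np.float64(568.6), np.float64(17.8), np.float64(171.69)]), (np.float64(0.191), [np.float64(568.7), np.float64(17.9), np.float64(-8.36)]), (np.float64(0.191), [np.float64(568.6), np.float64(17.6), np.float64(171.49)])]
freez ([np.float64(567.7), np.float64(18.8), np.float64(-7.9), np.float64(8.6)], np.float64(0.171))
side ([np.float64(570.6), np.float64(16.5), np.float64(-8.44)], np.float64(0.056))
top ([np.float64(567.1), np.float64(19.0), np.float64(-8.37)], np.float64(0.102))
```

View pics/c1.png

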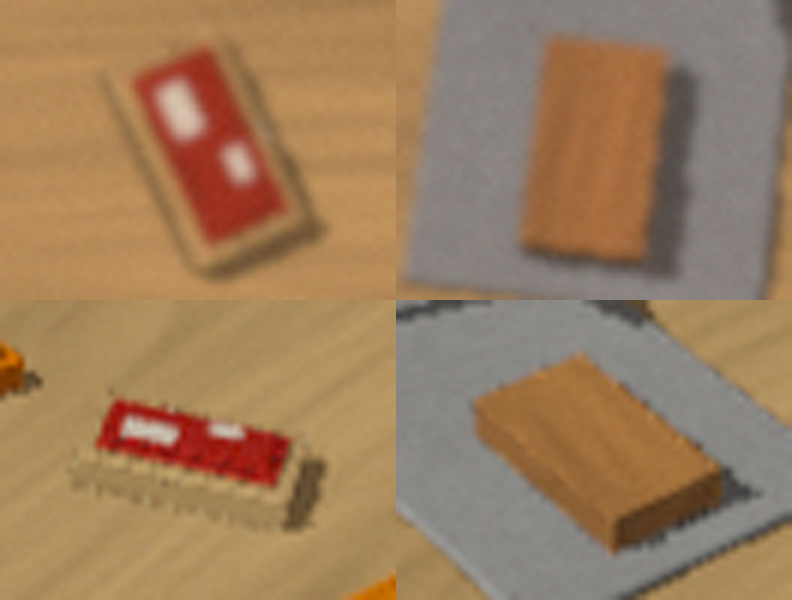

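View pics/c2.png

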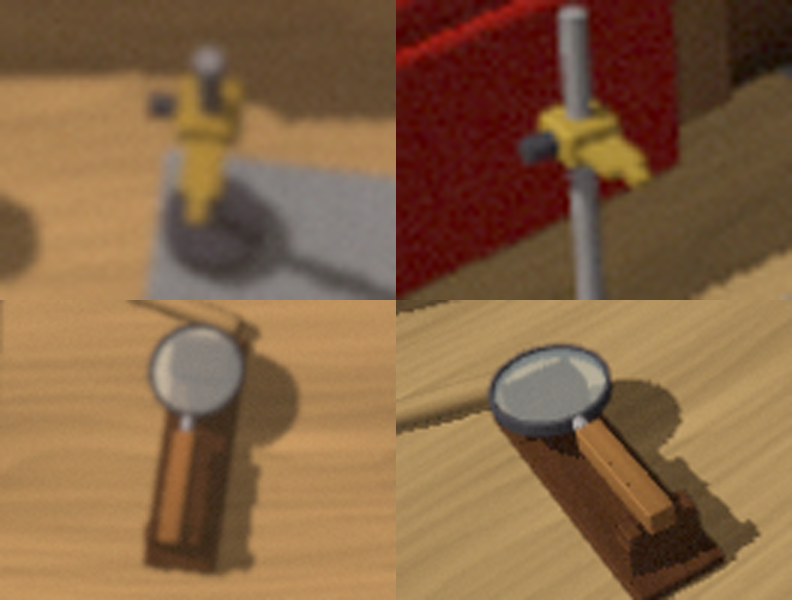

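```bash
cat >> fit.py <<'E'
def seg(c,kind,ctr,h=28):
    r,cc=map(int,ctr); r0,c0=r-h,cc-h
    im=c["pixels"][r0:r0+2*h,c0:c0+2*h].astype(np.float32)
    im=cv2.resize(im,None,fx=S,fy=S,interpolation=cv2.INTER_CUBIC); b,g,R=im[...,0],im[...,1],im[...,2]
    if kind=="red": f=(R-g)/(R+1); th=.55
    elif kind=="yellow": f=(np.minimum(R,g)-b)/(R+1); th=.5
    else: f=(R-b)/(R+1); th=.3
    m=(f>th).astype(np.uint8)
    n,l,st,ce=cv2.connectedComponentsWithStats(m)
    cand=[i for i in range(1,n) if st[i,4]>S*S*20]
    i=min(cand,key=lambda i:np.hypot(*(ce[i]-h*S)))
    m=(l==i).astype(np.uint8)
    if kind!="yellow":
        cn=max(cv2.findContours(m,cv2.RETR_EXTERNAL,cv2.CHAIN_APPROX_NONE)[0],key=cv2.contourArea)
        m[:]=0; cv2.fillPoly(m,[cv2.convexHull(cn)],1)
    out=np.zeros((480,640)); out[r0:r0+2*h,c0:c0+2*h]=cv2.resize(m*255,None,fx=1/S,fy=1/S,interpolation=cv2.INTER_AREA)/255.
    return out
MODELS["red"]=[box(76,38,16,19)+box(66,28,16,22)]
E
python3 - <<'E'
from fit import *
import pickle
cs,_=pickle.load(open("m.pkl","rb"))
tl=[]
for t,k,z,p0,at in(("red","red",0,[453,-270,.4],{"side":(218,430),"top":(273,433)}),("riser","wood",6,[568,18,-.145],{"side":(247,318),"top":(228,318)})):
    ms=[(cs[n],seg(cs[n],k,at[n])) for n in cs]
    print(t,"both",fit(ms,MODELS[t],p0,z),"freez",fit(ms,MODELS[t],p0,z,True))
    for n,m in zip(cs,ms):
        p,e=fit([m],MODELS[t],p0,z); print(n,p,e,m[1].sum())
        q=[p[0],p[1],np.radians(p[2])]; w=win(m[1]>0)
        o=cv2.resize(cs[n]["pixels"][w[0]:w[1],w[2]:w[3]],(400,300),interpolation=cv2.INTER_CUBIC)
        for A,col in((m[1][w[0]:w[1],w[2]:w[3]],(0,255,0)),(render(cs[n],MODELS[t],q,z,w),(255,0,0))):
            cn=cv2.findContours((cv2.resize(A,(400,300))>.5).astype(np.uint8),cv2.RETR_EXTERNAL,cv2.CHAIN_APPROX_NONE)[0]; cv2.drawContours(o,cn,-1,col,1)
        tl.append(o)
cv2.imwrite("pics/f1.png",np.vstack([np.hstack(tl[:2]),np.hstack(tl[2:])]))
# pointer
X,e=tri(cs["side"],(274.5,185.9),cs["top"],(303.1,171.3)); print("tip",X.round(1),round(e,1))
# loupe: lens rim ellipse centres, crop coords -> px
f=lambda u,v,c0,r0,s:((u+.5)/s-.5+c0,(v+.5)/s-.5+r0)
Lt=f(197,370-300,139,190,3); Ls=f(550-396,390-300,154,260,3)
Ht=f(172,540-300,139,190,3); Hs=f(660-396,510-300,154,260,3)  # handle end top centre
Nt=f(187,423-300,139,190,3); Ns=f(580-396,423-300,154,260,3)
for n,a,b in(("lens",Ls,Lt),("hend",Hs,Ht),("neck",Ns,Nt)):
    X,e=tri(cs["side"],a,cs["top"],b); print(n,X.round(1),round(e,1),"side/top at z:",[atz(cs[k],[uv],45 if n!="hend" else 54)[0].round(1).tolist() for k,uv in(("side",a),("top",b))])
E
```

```text
red both ([np.float64(454.6), np.float64(-271.1), np.float64(22.59)], np.float64(0.34)) freez ([np.float64(453.5), np.float64(-268.2), np.float64(22.32), np.float64(3.1)], np.float64(0.331))
side [np.float64(455.6), np.float64(-272.8), np.float64(24.31)] 0.105 260.19215686274504
top [np.float64(453.3), np.float64(-269.3), np.float64(22.67)] 0.204 390.29411764705884
riser both ([np.float64(567.3), np.float64(16.3), np.float64(-8.53)], np.float64(0.128)) freez ([np.float64(567.0), np.float64(18.6), np.float64(-8.53), np.float64(9.3)], np.float64(0.07))
side [np.float64(570.4), np.float64(15.7), np.float64(-8.81)] 0.008 810.2862745098039
top [np.float64(567.3), np.float64(18.1), np.float64(-8.1)] 0.053 813.5529411764707
tip [669.6  51.9 148.9] 1.6
lens [602.4 296.5  44.5] 0.6 side/top at z: [[602.2, 297.0, 45.0], [602.1, 296.2, 45.0]]
hend [462.6 312.   52.7] 3.1 side/top at z: [[463.0, 313.4, 54.0], [461.3, 310.6, 54.0]]
neck [557.5 302.7  50.3] 2.1 side/top at z: [[563.4, 300.6, 45.0], [557.9, 303.1, 45.0]]
```

View pics/f1.png

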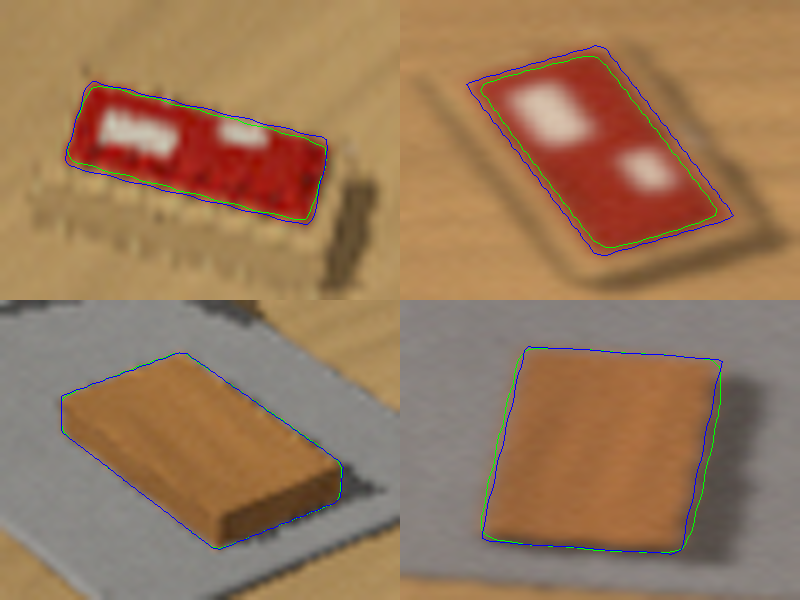

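play_rows --rows '[45, 55, 0, 0, 0, 0.02, 90, 110, 0, 0, 0, 0.04, 130, 165, 0, 0, 0, 0.06, 170, 215, 0, 0, 0, 0.09, 215, 270, -20, 0, 0, 0.11, 250, 315, -60, 0, 0, 0.13, 285, 356.5, -110, 0, 0, 0.136, 285, 356.5, -150, 0, 0, 0.136, 285, 356.5, -165, 0, 0, 0.136, 285, 356.5, -165, 0, 0, 0.136]' --grip 1 --newtons 30

```text
t: 2.75
position: [453.2, -269.2, 64.3]
orientation: [[0.92, 0.391, -0.004], [0.391, -0.92, 0.003], [-0.003, -0.004, -1.0]]
ft_force: [0.3, 0.4, 0.4]
opening: 85.5
```

```bash
python3 - <<'E'
from h import *
s=read_state();print(s["t"],s["position"].round(1) if hasattr(s["position"],"round") else s["position"])
t=[]
for n,w in(("side",(150,290,350,537)),("top",(210,350,340,527))):
    c=read_camera(n); t.append(cv2.resize(c["pixels"][w[0]:w[1],w[2]:w[3]],(400,300),interpolation=cv2.INTER_CUBIC))
    p=np.array(s["position"]); print(n,proj(c,[p,p+[0,0,-45],[455,-271,16]]).round(1).tolist())
cv2.imwrite("pics/g1.png",np.hstack(t))
E
```

```text
2.75 [ 453.2 -269.2   64.3]
side [[433.6, 201.5], [430.8, 216.6], [430.5, 217.1]]
top [[439.6, 268.1], [434.7, 270.5], [435.0, 269.9]]
```

View pics/g1.png

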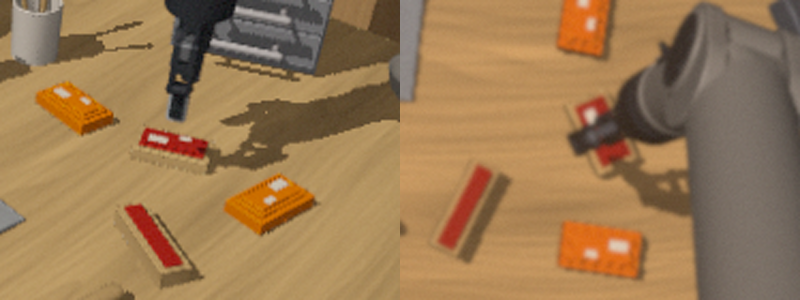

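play_rows --rows '[0, 0, -30, 0, 0, 0, 0, 0, -50, 0, 0, 0, 0, 0, -57, 0, 0, 0, 0, 0, -57, 0, 0, 0]'

```text
t: 3.35
position: [455.0, -272.1, 10.4]
orientation: [[0.922, 0.388, 0.001], [0.388, -0.922, -0.001], [0.001, 0.002, -1.0]]
ft_force: [0.6, 1.0, 0.6]
opening: 85.3
```

play_rows --rows '[0, 0, -7, 0, 0, 0, 0, 0, -7, 0, 0, 0, 0, 0, -7, 0, 0, 0, 0, 0, -7, 0, 0, 0, 0, 0, -7, 0, 0, 0, 0, 0, -7, 0, 0, 0, 0, 0, -7, 0, 0, 0, 0, 0, -7, 0, 0, 0]' --grip 0 --newtons 30

```text
t: 4.35
position: [454.8, -271.2, 2.7]
orientation: [[0.921, 0.389, 0.001], [0.389, -0.921, -0.0], [0.0, 0.001, -1.0]]
ft_force: [-1.0, 1.0, 4.9]
opening: 50.8
```

play_rows --rows '[0, 0, 5, 0, 0, 0, 0, 0, 20, 0, 0, 0, 0, 0, 45, 0, 0, 0, 0, 0, 70, 0, 0, 0, 0, 0, 80, 0, 0, 0, 0, 0, 80, 0, 0, 0]' --newtons 40

```text
t: 5.1
position: [454.9, -271.3, 83.0]
orientation: [[0.921, 0.389, 0.001], [0.389, -0.921, -0.001], [0.001, 0.001, -1.0]]
ft_force: [-0.3, -0.1, -1.0]
opening: 50.9
```

play_rows --rows '[15, 38, 0, 0, 0, -0.08, 31, 79, 0, 0, 0, -0.16, 47, 120, 0, 0, 0, -0.24, 63, 160, 0, 0, 0, -0.32, 80, 202, 0, 0, 0, -0.4, 97, 245, 0, 0, 0, -0.48, 110, 278, 0, 0, 0, -0.53, 114, 288, -10, 0, 0, -0.548, 114, 288, -35, 0, 0, -0.548, 114, 288, -35, 0, 0, -0.548]'

```text
t: 6.35
position: [565.7, 16.9, 44.5]
orientation: [[0.989, -0.147, -0.007], [-0.147, -0.989, -0.001], [-0.007, 0.002, -1.0]]
ft_force: [-0.6, 0.3, -0.8]
opening: 50.9
```

play_rows --rows '[0, 0, 0, 0, 0, 0, 0, 0, 0, 0, 0, 0]'

```text
t: 6.6
position: [569.2, 16.7, 48.1]
orientation: [[0.989, -0.148, 0.001], [-0.148, -0.989, -0.0], [0.001, -0.0, -1.0]]
ft_force: [0.1, 0.2, -0.5]
opening: 51.0
```

```bash
python3 - <<'E'
from fit import *
import pickle
s=read_state();p=np.array(s["position"]);print(p.round(1))
R=np.array(s["orientation"]); yaw=np.arctan2(R[1,0],R[0,0]); print("yaw",np.degrees(yaw))
t=[]
cc={}
for n in("side","top"):
    c=read_camera(n); cc[n]=c
    q=proj(c,[[p[0],p[1],45]])[0]; u,v=int(q[0]),int(q[1])
    o=cv2.resize(c["pixels"][v-38:v+37,u-50:u+50],(400,300),interpolation=cv2.INTER_CUBIC)
    t.append(o); 
    try:
        m=seg(c,"red",(v,u)); print(n,"red px",m.sum(),fit([(c,m)],MODELS["red"],[p[0],p[1],yaw],p[2]-2.7))
    except Exception as e: print(n,e)
    print((u,v))
pickle.dump(cc,open("hover.pkl","wb"))
cv2.imwrite("pics/g2.png",np.hstack(t))
E
```

```text
[569.2  16.7  48.1]
yaw -8.524739244707892
side red px 277.22352941176473 ([np.float64(572.2), np.float64(11.7), np.float64(-10.28)], np.float64(0.345))
(318, 236)
top min() iterable argument is empty
(318, 224)
```

View pics/g2.png

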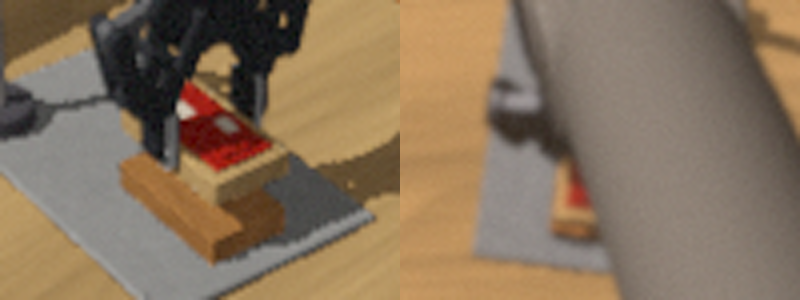

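```bash
python3 - <<'E'
from fit import *
import pickle
c=pickle.load(open("hover.pkl","rb"))["side"]
q=np.array([570.4,15.7,np.radians(-8.81)])
u0,v0,s=290,205,10
o=cv2.resize(c["pixels"][v0:v0+60,u0:u0+60],None,fx=s,fy=s,interpolation=cv2.INTER_CUBIC)
def P(X,z): return ((proj(c,world(X,q,z))-[u0-.5,v0-.5])*s-.5)
for X,z,col in((box(90,52,0,16),45.4,(255,0,0)),(box(90,52,0,18),6,(0,255,0))):
    h=cv2.convexHull(P(X,z).astype(np.float32)); cv2.polylines(o,[h.astype(int)],True,col,1)
cv2.imwrite("pics/g3.png",o)
f=lambda u,v:((u+.5)/4-.5+268,(v+.5)/4-.5+198)
for (u,v,z,l) in((215,202,45.4,(-45,26)),(215,185,61.4,(-45,26)),(288,152,61.4,(-45,-26))):
    print(atz(c,[f(u,v)],z)[0].round(1),world([(*l,0)],q,0)[0].round(1))
E
```

```text
[534.1  41.6  45.4] [529.9  48.3   0. ]
[530.4  45.7  61.4] [529.9  48.3   0. ]
[523.   -4.1  61.4] [521.9  -3.1   0. ]
```

View pics/g3.png

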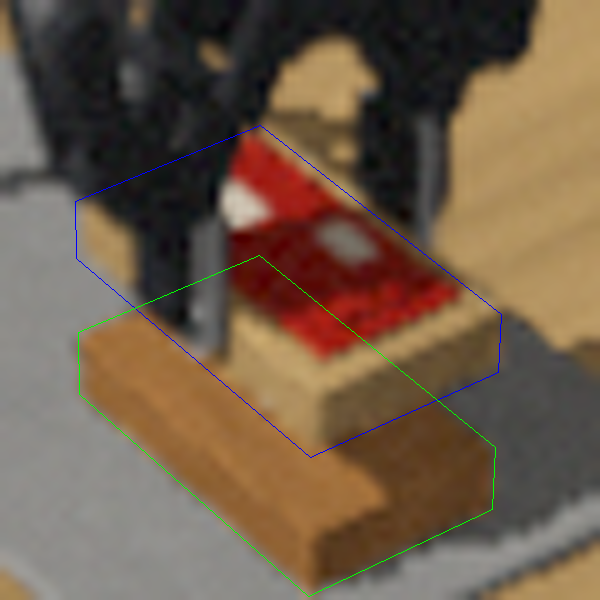

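play_rows --rows '[0, 0.5, -8, 0, 0, 0, 0, 0.5, -15, 0, 0, 0, 0, 0.5, -19, 0, 0, 0, 0, 0.5, -20, 0, 0, 0, 0, 0.5, -20, 0, 0, 0]'

```text
t: 7.32
position: [568.6, 17.5, 27.3]
orientation: [[0.989, -0.148, -0.0], [-0.148, -0.989, -0.0], [-0.0, 0.0, -1.0]]
ft_force: [1.1, -1.4, -0.6]
opening: 50.5
```

play_rows --rows '[0, 0, -0.5, 0, 0, 0, 0, 0, -1, 0, 0, 0, 0, 0, -1.5, 0, 0, 0, 0, 0, -1.5, 0, 0, 0]'

```text
t: 7.82
position: [568.8, 17.5, 26.8]
orientation: [[0.989, -0.148, 0.0], [-0.148, -0.989, -0.0], [0.0, 0.0, -1.0]]
ft_force: [-2.0, -0.2, 5.9]
opening: 50.8
```

```bash
python3 - <<'E'
from fit import *
c=read_camera("side"); print(np.array(read_state()["ft_force"]).round(1))
u0,v0,s=288,210,10
cv2.imwrite("pics/g4.png",cv2.resize(c["pixels"][v0:v0+60,u0:u0+60],None,fx=s,fy=s,interpolation=cv2.INTER_CUBIC))
E
```

```text
[-1.6  0.6  5.9]
```

View pics/g4.png

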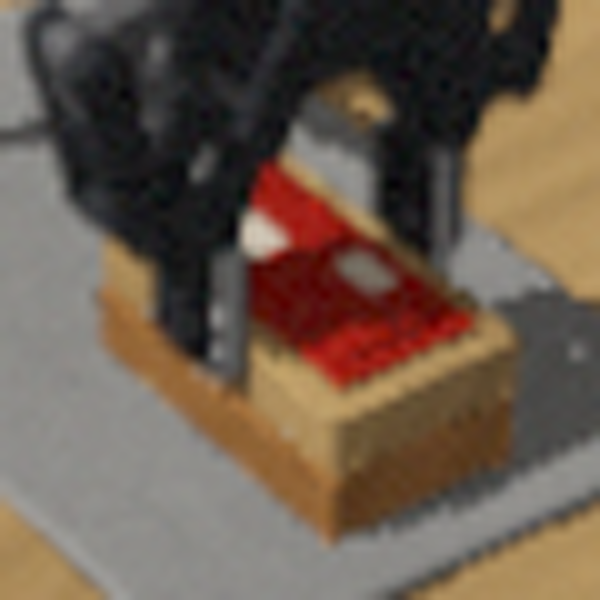

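play_rows --rows '[0, 0, 0.5, 0, 0, 0, 0, 0, 0.5, 0, 0, 0, 0, 0, 0.5, 0, 0, 0, 0, 0, 0.5, 0, 0, 0, 0, 0, 0.5, 0, 0, 0, 0, 0, 0.5, 0, 0, 0]' --grip 1

```text
t: 8.62
position: [568.5, 17.5, 26.3]
orientation: [[0.989, -0.148, -0.0], [-0.148, -0.989, -0.0], [-0.0, 0.0, -1.0]]
ft_force: [-0.2, 0.7, 0.1]
opening: 85.8
```

play_rows --rows '[0, 0, 15, 0, 0, 0, 0, 0, 50, 0, 0, 0, -3, 20, 80, 0, 0, 0, -8, 60, 80, 0, 0, 0.01, -15, 110, 80, 0, 0, 0.02, -23, 160, 80, 0, 0, 0.03, -31, 210, 80, 0, 0, 0.04, -38, 260, 80, 0, 0, 0.04, -41, 287, 70, 0, 0, 0.04, -41, 287, 60, 0, 0, 0.04]'

```text
t: 9.88
position: [526.8, 307.9, 87.3]
orientation: [[0.995, -0.103, 0.001], [-0.103, -0.995, 0.002], [0.001, -0.002, -1.0]]
ft_force: [0.8, -0.5, -0.3]
opening: 85.4
```

```bash
python3 - <<'E'
from fit import *
import pickle
s=read_state();p=np.array(s["position"]);print(p.round(1))
t=[]
cs={n:read_camera(n) for n in("side","top")}
pickle.dump(cs,open("placed.pkl","wb"))
for n,(u,v),w in(("side",(318,240),1),("top",(318,226),1),("side",(225,300),2.2),("top",(205,240),2.2)):
    a,b=int(37*w),int(28*w)
    t.append(cv2.resize(cs[n]["pixels"][v-b:v+b,u-a:u+a],(400,300),interpolation=cv2.INTER_CUBIC))
cv2.imwrite("pics/g5.png",np.vstack([np.hstack(t[:2]),np.hstack(t[2:])]))
for n,at in(("side",(240,318)),("top",(226,318))):
    m=seg(cs[n],"red",at); print(n,fit([(cs[n],m)],MODELS["red"],[568,17,-.148],24))
E
```

```text
[526.8 307.9  87.3]
side ([np.float64(572.0), np.float64(13.0), np.float64(-8.49)], np.float64(0.097))
top ([np.float64(570.0), np.float64(16.2), np.float64(-10.38)], np.float64(0.199))
```

View pics/g5.png

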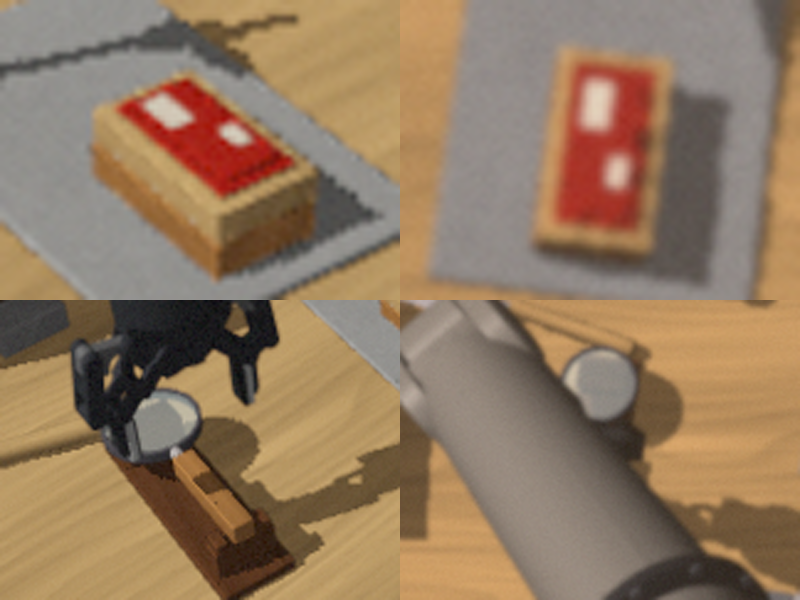

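```bash
python3 - <<'E'
from fit import *
import pickle
cs=pickle.load(open("placed.pkl","rb")); old,_=pickle.load(open("m.pkl","rb"))
FR=MODELS["fragment"][0]; RI=box(90,52,0,18)
def rend(c,pr,pf,w):
    return np.maximum(render(c,[RI],pr,6,w),render(c,[FR],pf,24,w))
for n,at,ato in(("side",(240,318),(247,318)),("top",(226,318),(228,318))):
    m0=seg(old[n],"wood",ato); pr,e0=fit([(old[n],m0)],MODELS["riser"],[568,17,-.148],6); pr[2]=np.radians(pr[2])
    c=cs[n]; m=seg(c,"wood",at); w=win(m>0)
    def cost(q,both=False):
        r=[q[3],q[4],q[5]/50] if len(q)>3 else pr
        return np.abs(rend(c,r,[q[0],q[1],q[2]/50],w)-m[w[0]:w[1],w[2]:w[3]]).sum()/m.sum()
    for q0 in([pr[0],pr[1],pr[2]*50],[pr[0],pr[1],pr[2]*50]*2):
        sim=np.array([q0]+[np.array(q0)+3*e for e in np.eye(len(q0))])
        r=minimize(cost,q0,method="Nelder-Mead",options=dict(initial_simplex=sim,xatol=.03,fatol=1e-5,maxiter=900)).x
        R=np.array(r[3:]) if len(r)>3 else np.array(q0)
        print(n,"frag-riser",(r[:3]-R)[:2].round(1),np.degrees((r[2]-R[2])/50).round(2),"riser",R.round(1),"cost",round(cost(q0),3),round(cost(r),3))
E
```

```text
side frag-riser [ 0.3 -1.5] 0.52 riser [570.4  15.6  -7.7] cost 0.022 0.008
side frag-riser [ 0.3 -1.4] 1.04 riser [570.4  15.6  -7.8] cost 0.022 0.008
top frag-riser [ 0.3 -3.5] -0.65 riser [567.5  18.2  -6.4] cost 0.078 0.032
top frag-riser [-0.1 -4.2] 0.4 riser [568.4  18.9  -7.1] cost 0.078 0.023
```

play_rows --rows '[0, 0, 20, 0, 0, 0, 10, -50, 20, 0, 0, 0, 17, -110, 20, 0, 0, -0.01, 25, -165, 20, 0, 0, -0.02, 32, -220, 20, 0, 0, -0.03, 38, -265, 20, 0, 0, -0.04, 41, -287, 10, 0, 0, -0.04, 41, -287, -25, 0, 0, -0.04, 41, -287, -50, 0, 0, -0.04, 41, -287, -59, 0, 0, -0.04]'

```text
t: 11.22
position: [568.4, 15.8, 27.7]
orientation: [[0.989, -0.15, -0.0], [-0.15, -0.989, -0.001], [-0.0, 0.001, -1.0]]
ft_force: [-0.2, -0.2, -0.5]
opening: 85.2
```

play_rows --rows '[0, 0, 0, 0, 0, 0, 0, 0, 0, 0, 0, 0]'

```text
t: 11.48
position: [569.8, 17.4, 28.9]
orientation: [[0.989, -0.148, 0.003], [-0.148, -0.989, -0.0], [0.003, -0.0, -1.0]]
ft_force: [-0.2, -0.6, -0.6]
opening: 85.1
```

play_rows --rows '[0, 0, 0, 0, 0, 0, 0, 0, 0, 0, 0, 0, 0, 0, 0, 0, 0, 0, 0, 0, 0, 0, 0, 0, 0, 0, 0, 0, 0, 0, 0, 0, 0, 0, 0, 0, 0, 0, 0, 0, 0, 0]' --grip 0 --newtons 30

```text
t: 12.35
position: [569.0, 17.5, 28.2]
orientation: [[0.989, -0.148, 0.001], [-0.148, -0.989, -0.0], [0.001, 0.0, -1.0]]
ft_force: [-1.3, -0.2, 6.0]
opening: 51.1
```

play_rows --rows '[0, 0, 2, 0, 0, 0, 0, 0, 4, 0, 0, 0, 0, 1, 4, 0, 0, 0, 0, 2, 4, 0, 0, 0, 0, 2, 4, 0, 0, 0, 0, 2, 1.5, 0, 0, 0, 0, 2, 0.5, 0, 0, 0, 0, 2, 0, 0, 0, 0, 0, 2, 0, 0, 0, 0]'

```text
t: 13.48
position: [568.4, 19.4, 28.2]
orientation: [[0.989, -0.148, -0.0], [-0.148, -0.989, -0.0], [-0.0, 0.0, -1.0]]
ft_force: [-2.3, 0.2, 7.6]
opening: 50.8
```

play_rows --rows '[0, 0, 0, 0, 0, 0, 0, 0, 0, 0, 0, 0, 0, 0, 0, 0, 0, 0, 0, 0, 0, 0, 0, 0, 0, 0, 0, 0, 0, 0]' --grip 1

```text
t: 14.1
position: [568.5, 19.5, 27.3]
orientation: [[0.989, -0.148, -0.0], [-0.148, -0.989, -0.0], [-0.0, 0.0, -1.0]]
ft_force: [0.2, 0.0, 1.1]
opening: 85.2
```

play_rows --rows '[0, 0, 15, 0, 0, 0, 0, 0, 50, 0, 0, 0, -3, 20, 78, 0, 0, 0, -8, 60, 78, 0, 0, 0.01, -15, 110, 78, 0, 0, 0.02, -23, 160, 78, 0, 0, 0.03, -31, 210, 78, 0, 0, 0.04, -38, 260, 78, 0, 0, 0.04, -41, 285, 68, 0, 0, 0.04, -41, 285, 58, 0, 0, 0.04]'

```text
t: 15.35
position: [526.8, 307.6, 86.2]
orientation: [[0.995, -0.103, 0.001], [-0.103, -0.995, 0.002], [0.001, -0.002, -1.0]]
ft_force: [-1.1, -0.5, 0.6]
opening: 85.0
```

```bash
cat > chk.py <<'E'
from fit import *
import pickle
cs={n:read_camera(n) for n in("side","top")}; old,_=pickle.load(open("m.pkl","rb"))
pickle.dump(cs,open("placed2.pkl","wb"))
FR=MODELS["fragment"][0]; RI=box(90,52,0,18)
for n,at,pr in(("side",(240,318),[570.4,15.6,-7.7]),("top",(226,318),[567.5,18.2,-6.9])):
    c=cs[n]; m=seg(c,"wood",at); w=win(m>0)
    def cost(q):
        r=q[3:] if len(q)>3 else pr
        return np.abs(np.maximum(render(c,[RI],[r[0],r[1],r[2]/50],6,w),render(c,[FR],[q[0],q[1],q[2]/50],24,w))-m[w[0]:w[1],w[2]:w[3]]).sum()/m.sum()
    for q0 in(pr,pr*2):
        sim=np.array([q0]+[np.array(q0)+3*e for e in np.eye(len(q0))])
        r=minimize(cost,q0,method="Nelder-Mead",options=dict(initial_simplex=sim,xatol=.03,fatol=1e-5,maxiter=900)).x
        R=np.array(r[3:]) if len(r)>3 else np.array(q0)
        print(n,"frag-riser",(r[:3]-R)[:2].round(1),np.degrees((r[2]-R[2])/50).round(2),"riser",R.round(1),"cost",round(cost(q0),3),round(cost(r),3))
    m=seg(c,"red",at); print(n,"red",fit([(c,m)],MODELS["red"],[568,17,-.148],24))
E
python3 chk.py
```

```text
side frag-riser [0.2 0.3] 0.47 riser [570.4  15.6  -7.7] cost 0.011 0.01
side frag-riser [0.  0.4] 0.77 riser [570.4  15.6  -7.7] cost 0.011 0.011
side red ([np.float64(571.9), np.float64(14.8), np.float64(-7.76)], np.float64(0.098))
top frag-riser [0.3 0.8] -0.3 riser [567.5  18.2  -6.9] cost 0.051 0.041
top frag-riser [-0.5 -2.8] 0.37 riser [568.1  19.6  -7.4] cost 0.051 0.021
top red ([np.float64(567.9), np.float64(19.5), np.float64(-8.01)], np.float64(0.302))
```

play_rows --rows '[0, 1, -10, 0, 0, 0, 0, 1, -30, 0, 0, 0, 0, 1, -48, 0, 0, 0, 0, 1, -58, 0, 0, 0, 0, 1, -58, 0, 0, 0, 0, 1, -58, 0, 0, 0]'

```text
t: 16.2
position: [527.9, 305.8, 27.7]
orientation: [[0.994, -0.108, 0.001], [-0.108, -0.994, 0.0], [0.001, -0.001, -1.0]]
ft_force: [0.4, 0.8, 0.8]
opening: 85.0
```

play_rows --rows '[0, 0, 0, 0, 0, 0, 0, 0, 0, 0, 0, 0, 0, 0, 0, 0, 0, 0, 0, 0, 0, 0, 0, 0, 0, 0, 0, 0, 0, 0, 0, 0, 0, 0, 0, 0, 0, 0, 0, 0, 0, 0, 0, 0, 0, 0, 0, 0]' --grip 0 --newtons 50

```text
t: 17.2
position: [527.7, 305.6, 27.7]
orientation: [[0.994, -0.108, 0.0], [-0.108, -0.994, 0.0], [0.0, -0.0, -1.0]]
ft_force: [-1.4, -0.4, 3.1]
opening: 16.8
```

play_rows --rows '[0, 0, 3, 0, 0, 0, 0, 0, 12, 0, 0, 0, 0, 0, 30, 0, 0, 0, 0, 0, 55, 0, 0, 0, 0, 0, 80, 0, 0, 0, 0, 0, 97, 0, 0, 0, 0, 0, 101, 0, 0, 0, 0, 0, 101, 0, 0, 0]'

```text
t: 18.2
position: [527.3, 305.2, 128.2]
orientation: [[0.994, -0.108, -0.0], [-0.108, -0.994, -0.0], [-0.0, 0.0, -1.0]]
ft_force: [0.1, -0.3, -0.9]
opening: 17.3
```

play_rows --rows '[-2, -15, 0, 0, 0, 0, -6, -45, 0, 0, 0, 0, -11, -85, 0, 0, 0, 0, -16, -130, 0, 0, 0, 0, -21, -175, 0, 0, 0, 0, -27, -220, 0, 0, 0, 0, -31, -255, 0, 0, 0, 0, -33, -273, 0, 0, 0, 0, -33.4, -278, 0, 0, 0, 0, -33.4, -278, 0, 0, 0, 0]'

```text
t: 19.45
position: [493.7, 27.4, 128.0]
orientation: [[0.994, -0.108, -0.001], [-0.108, -0.994, 0.0], [-0.001, 0.0, -1.0]]
ft_force: [0.8, 0.7, -1.0]
opening: 17.2
```

play_rows --rows '[0, 0, 0, 0, 0, 0, 0, 0, 0, 0, 0, 0, 0, 0, 0, 0, 0, 0]'

```text
t: 19.82
position: [494.1, 28.0, 128.3]
orientation: [[0.994, -0.107, -0.0], [-0.107, -0.994, 0.0], [-0.0, -0.0, -1.0]]
ft_force: [-0.7, -0.7, -1.3]
opening: 16.9
```

```bash
python3 - <<'E'
from fit import *
import pickle
s=read_state(); p=np.array(s["position"]); R=np.array(s["orientation"]); print(s["t"],p.round(1),R.round(3).tolist(),s["ft_force"])
cs={n:read_camera(n) for n in("side","top")}; pickle.dump(cs,open("fin.pkl","wb"))
L=p+R[:,0]*74.5+np.array([0,0,17.4]); t=[]
for n in cs:
    u,v=proj(cs[n],[L])[0].round().astype(int); u0,v0=u-50,v-38; print(n,u0,v0)
    o=cv2.resize(cs[n]["pixels"][v0:v0+75,u0:u0+100],None,fx=8,fy=8,interpolation=cv2.INTER_CUBIC)
    a=np.linspace(0,2*np.pi,60)
    for dz in(5,-5):
        q=(proj(cs[n],L+np.c_[40*np.cos(a),40*np.sin(a),0*a+dz])-[u0-.5,v0-.5])*8-.5
        cv2.polylines(o,[q.astype(int)],True,(0,255,0),1)
    t.append(o[:,:])
cv2.imwrite("pics/g6.png",cv2.resize(np.vstack(t),(400,600))); cv2.imwrite("pics/g6s.png",t[0]); cv2.imwrite("pics/g6t.png",t[1])
E
```

```text
19.825 [494.1  28.  128.3] [[0.994, -0.107, -0.0], [-0.107, -0.994, 0.0], [-0.0, -0.0, -1.0]] [-0.73709103 -0.71230684 -1.25797423]
side 268 161
top 268 177
```

View pics/g6s.png

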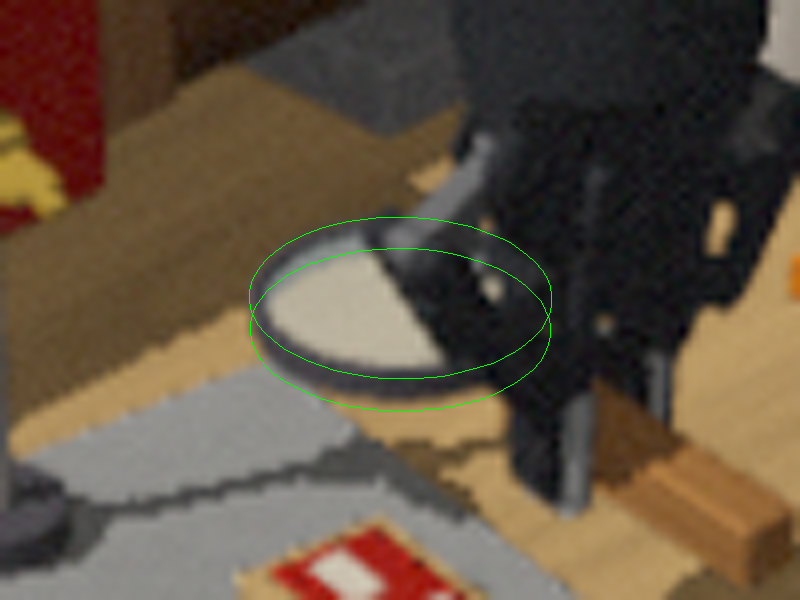

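View pics/g6t.png

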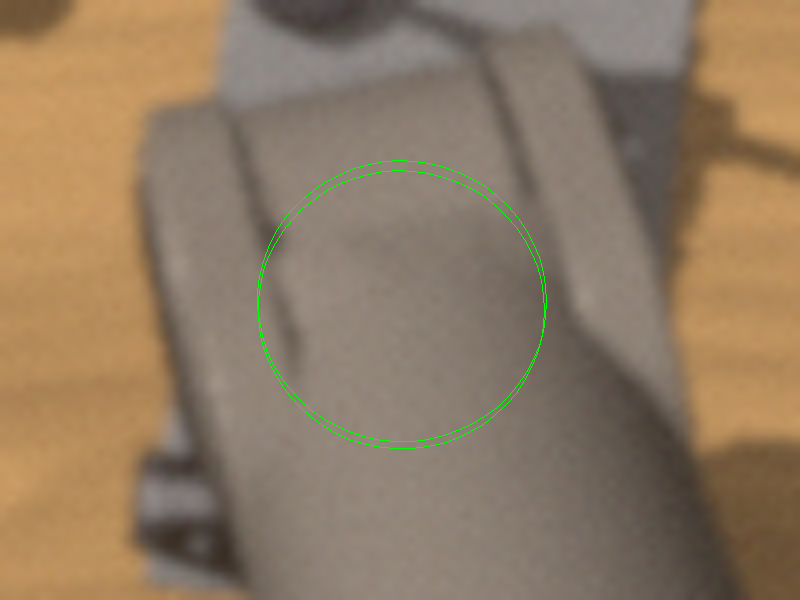

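```bash
python3 - <<'E'
from h import *
import pickle
from scipy.optimize import least_squares
cs=pickle.load(open("fin.pkl","rb"))
A=np.array([568.4,19.5,30.])
app={"side":np.array([570.6,15.9,30.]),"top":np.array([567.8,18.8,30.])}
b={n:proj(cs[n],[app[n]])[0]-proj(cs[n],[A])[0] for n in cs}; print({k:v.round(2) for k,v in b.items()})
tip={"side":np.array([274.5,185.8]),"top":np.array([303.1,171.3])}
f=lambda X:np.r_[[proj(cs[n],[X])[0]-(tip[n]-b[n]) for n in cs]].ravel()
r=least_squares(f,[669,54,147]); print("corrected tip",r.x.round(1),r.fun.round(2))
# with station line constraint, side only
c,s=np.cos(np.radians(-8.5)),np.sin(np.radians(-8.5))
P=A[:2]+np.array([135*c-50*s,135*s+50*c])
g=lambda q:f([P[0]-q[0]*c,P[1]-q[0]*s,q[1]])
r=least_squares(g,[40,147]);print("on board line: d,z",r.x.round(1),r.fun.round(2),P.round(1))
r=least_squares(lambda q:g(q)[:2],[40,147]);print("side only",r.x.round(1))
# lens apparent: bottom outer rim point, crop (390,398)
L=np.array([494.1+74.5*.994,28-74.5*.107,145.7]); print("lens est",L.round(1))
for dz in(0,1,2,3):
    a=np.linspace(0,6.283,400)
    for n in("side",):
        q=proj(cs[n],L+np.c_[40*np.cos(a),40*np.sin(a),0*a-5+dz])+b[n]
        q2=proj(cs[n],L+np.c_[40*np.cos(a),40*np.sin(a),0*a+5+dz])+b[n]
        print(dz,"bottom row",q[:,1].max().round(2),"left col",q[:,0].min().round(2),"top row",q2[:,1].min().round(2),"seen ~",161+398.5/8-.5,268+251/8-.5)
# seen rim bottom edge by gradient along columns
G=cv2.cvtColor(cs["side"]["pixels"],cv2.COLOR_BGR2GRAY).astype(int)
for u in(312,316,320): print(u,G[200:216,u].tolist())
E
```

```text
{'side': array([ 0.43, -1.1 ]), 'top': array([0.29, 0.23])}
corrected tip [670.9  52.4 146.1] [ 0.25  0.06 -0.17 -0.2 ]
on board line: d,z [ 39.8 147.6] [-0.35  0.04 -1.26  0.  ] [709.3  49. ]
side only [ 41.3 148.4]
lens est [568.2  20.  145.7]
0 bottom row 210.87 left col 299.27 top row 186.62 seen ~ 210.3125 298.875
1 bottom row 210.47 left col 299.26 top row 186.22 seen ~ 210.3125 298.875
2 bottom row 210.06 left col 299.25 top row 185.83 seen ~ 210.3125 298.875
3 bottom row 209.66 left col 299.24 top row 185.43 seen ~ 210.3125 298.875
312 [177, 180, 179, 179, 179, 163, 110, 73, 60, 58, 93, 135, 141, 133, 120, 99]
316 [179, 179, 180, 178, 177, 177, 155, 75, 54, 53, 64, 110, 148, 150, 152, 149]
320 [48, 100, 156, 179, 179, 171, 142, 70, 50, 46, 69, 121, 152, 151, 153, 138]
```

play_rows --rows '[0.2, -0.5, 1, 0, 0, 0, 0.2, -0.5, 1, 0, 0, 0, 0.2, -0.5, 1, 0, 0, 0, 0.2, -0.5, 1, 0, 0, 0]'

```text
t: 20.42
position: [494.3, 27.0, 129.3]
orientation: [[0.994, -0.108, -0.0], [-0.108, -0.994, -0.0], [-0.0, 0.0, -1.0]]
ft_force: [-0.7, -0.6, -0.8]
opening: 17.3
```

```bash
python3 - <<'E'
from fit import *
import pickle
s=read_state(); p=np.array(s["position"]); R=np.array(s["orientation"]); print(p.round(1),s["opening"],np.array(s["ft_force"]).round(1))
L=np.array([568.2,20,145.7]);c=pickle.load(open("fin.pkl","rb"))["side"]
x=np.array([.994,-.107,0]);y=np.array([.107,.994,0])
E=[L-144*x+a*y+np.array([0,0,b]) for a,b in((9,9),(9,-9),(-9,9),(-9,-9))]
q=proj(c,E)+[.43,-1.1]; print("handle end corners in g6s crop, predicted:",((q-[267.5,160.5])*8-.5).round().tolist())
# gauge & pile unchanged vs start
old,_=pickle.load(open("m.pkl","rb")); new=read_camera("side")
def diff(r0,r1,c0,c1): return np.abs(new["pixels"][r0:r1,c0:c1].astype(int)-old["side"]["pixels"][r0:r1,c0:c1]).mean().round(1)
print("gauge diff",diff(155,235,250,282),"ref",diff(20,60,20,80))
pl=pickle.load(open("placed2.pkl","rb"))["side"]; print("pile diff",np.abs(new["pixels"][225:270,296:345].astype(int)-pl["pixels"][225:270,296:345]).mean().round(1))
E
```

```text
[494.3  27.  129.3] 17.275087644915263 [-0.7 -0.6 -0.8]
handle end corners in g6s crop, predicted: [[755.0, 538.0], [750.0, 598.0], [809.0, 511.0], [804.0, 571.0]]
gauge diff 5.0 ref 4.9
pile diff 4.0
```

```bash
python3 -c "
from workcell import *
print(sign_off())"
```

```text
the job is handed in; nothing more can be done
None
```

I lowered the fragment, painted side up, onto the bare riser and let go. I then lifted the loupe off its rest and signed off while holding it level over the fragment.

- **Placing:** The first placing sat about 1.5 mm off sideways, so I gripped the fragment again, moved it 2 mm and let go. The side view then put it within about 0.5 mm and 1° of the riser. The blurrier top view gave offsets between +0.8 and −2.8 mm depending on the fit, so it agrees less well.
- **Loupe position:** The lens centre is at about (568, 19.5, 147) mm, within about 1 mm of the fragment's centre. The handle end, as seen from the side, fits a level loupe in height, but sat about 1 px to one side of where I predicted.
- **Pointer height:** I estimate the tip at 146–148 mm after correcting a 2–3 mm disagreement between the two cameras. Height is therefore the least certain value, about ±2 mm.
- **Last checks:** The side view showed no change at the gauge since the start, and none at the pile since the second placing. The wrist force of about 1 N was little more than the loupe's weight, so nothing was being touched. The job was handed in at about 20.5 s. I did not compare the other things on the table before and after.

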